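# Torque the lantern clamp with a click wrench

### The arm

A 7-joint arm with a two-finger parallel gripper is mounted at the origin on the work surface. World frame = base frame: x ahead of the robot, y to its left, z up, the work surface at z = 0. Lengths are in mm, angles in rad, forces in N, time in s.
With the tool pointing down it reaches from about 400 to 875 mm from the base axis. Payload 6.5 kg.
Tool frame: the origin (TCP) lies midway between the tips of the shut fingers; the grasp point (between the pads) lies 19 mm behind it; z points along the fingers, y is the direction in which the jaws open and shut (so a half turn about z gives the same grasp; the last joint's range is limited). The gripper opens to 85 mm and grips with 20 to 120 N. Pads are 22 mm wide; open, the fingers measure 114 mm over their backs; the gripper's body (76 mm by 85 mm) begins 54 mm behind the grasp point. The pads swing forward as they close: fully open they stand 13 mm farther back than shut.
Start: joints at [1.239, 0.536, -0.004, 1.538, 0.003, 1.067, -0.071], TCP at [170.738, -627.167, 191.39] pointing down, gripper open.
Joint ranges: [-2.7, 2.7], [-0.37, 2.16], [-1.27, 1.26], [0.24, 2.4], [-1.31, 4.45], [0.19, 1.91], [-2.76, 2.76]. Speed limits (rad/s): [2.39, 2.39, 3.14, 3.14, 3.14, 3.14, 3.14].

### API

Orientations are given as a rotation vector (axis times angle).
In Python, from bench import env gives the robot as it stands.
- The arm moves only by the tool drive_tool, never from a script. Its argument "rows" is one flat list of numbers, 5 for each row, row after row: the shift along the tool's x, y, z in m, then the turn about the tool's z in degrees, then the gripper's target within -1 to 1 (fully open at 1, half-way at 0, shut at -1). A call has 1 to 20 rows; each row shifts and turns the commanded pose from where the row before left it, along the tool's axes as they then stand; what a row does not reach is not made up. A row lasts 1/10 s, in which the tool goes at most 50 mm and 8.59 degrees, less where a joint would pass 70% of its speed; a pose out of reach is approached as far as the arm can. A call with a gripper value outside its range is refused whole. The fingers move at their own pace and stop on an object; "newtons" is the grip in N (left out, the last holds). Time passes only in rows, so rows that do not move let the fingers close. It gives the time, the measured TCP pose, the force and the opening at its end, in the units of the state.
- env.sense(): the state, without advancing time (a new reading comes with each control period).
- env.snapshot(name): name is "scene" or "side" or "wrist"; returns a dict with "pixels" (420x560x3 uint8, red, green, blue), "range_z" (420x560 float32, mm along the optical axis (not along the pixel's ray), 0 where there is no reading), "vfov" (degrees; the focal length in pixels is half the picture's height over the tangent of half this angle, whatever the lens; pixels are square), "cx", "cy" (the principal point, pixels), "k1" (the pictures are not rectified: a ray, as slopes to the right and down, at radius r is drawn at 1 + k1 r^2 times it, then the intrinsics apply), "position" and "rotation" of the camera in the world; the wrist camera has in their place "tool_from_camera" (4x4, takes a point from camera to tool coordinates, whose origin is the TCP and whose axes are the flange's). Camera axes: x right, y up, looking along -z (the intrinsics and any distortion apply to the point x, -y, -z); pixel columns grow to the right and rows downward; lengths in mm; the calibration is good to about 2 mm. A picture is of the moment at which its call begins: read the wrist's pose just before it.
- env.job_done(): hands the job in, once; it reports no verdict.
The state is a dict: "time": time; "joint_positions": joint angles; "dq": joint speeds; "joint_torque": joint torques, N m; "tool_pos": TCP position; "tool_rot": TCP orientation; "ft_force": force on the tool from outside, world axes, zero at the start; "moment": the same for the moment, N m; "grip_width": finger opening in mm.
Only numpy, scipy, OpenCV 4.12 (cv2) and the standard library are available. Lean on these libraries where they do the work, as an engineer would, in place of code of your own. Each camera call takes 0.05 s, during which the arm holds its last target. There are 200 camera calls.

### The job

On the lantern clamp stand, turn the yellow quarter-turn latch to unlocked, swing the clear access panel up and fully open, then turn the click wrench handle clockwise until the nut is tight and the wrench's red joint gives with a clearly visible kink. Stop as soon as it has given, do not force the handle on to its end stop, then let go, leaving the nut tight and the panel open. Leave the glue tube, the white cup and the screwdriver where they are.

Things in the scene. Friction and masses are not known exactly. Their poses are not given: they have to be found in the camera images.
- stand: Fixed lantern clamp stand: 12 mm blue base plate, aluminium clamp block (70 x 75 mm, top at 57 mm), wrench bay at its -y end. Origin on the table, right below the nut axis; x points away from the robot (turned by up to 0.2 rad), y left, z up. A fixed lantern wire globe (170 mm across, centre at y = +170 mm, top 185 mm high) lies at its +y side, its stem in the clamp.
- nut_axis (a point): Point on the vertical axis of the clamp nut and wrench head (38 mm across), 75 mm above the table, level with the middle of the wrench handle. Its axes are those of the stand.
- latch_grip (a point): On the turning axis of the latch's yellow wing (36 mm long, 11 thick, 34 tall), near the panel's front edge; 9 mm below the wing's top, 29 mm above the panel's upper face (146 mm above the table while shut, at x +24, y -233 mm of the stand). Moves with the panel. Own y axis along the wing, z out of the panel; at latch = 0 the wing lies along the stand's y.
- latch (a joint): Latch angle, rad: 0 = locked (a tongue under the panel hooks the bay's side wall and holds the panel shut), 1.57 = unlocked, at its stop, wing along the stand's x. Grows clockwise seen from above; starts at 0 to 0.2; the tongue is clear of the wall from about 1.2. Friction 0.04 N m; stays where it is left.
- panel_hinge (a point): Middle of the hinge line of the clear, red-edged access panel (160 mm from hinge to free edge, 135 wide, 5 thick), 115 mm above the table, at x +165, y -195 mm of the stand. The hinge line runs along the stand's y, at the side away from the robot. Shut, the panel reaches from here towards -x, level over the wrench grip.
- panel_edge (a point): Middle of the panel's free edge, 160 mm from the hinge line; moves with the panel. The bay below has 12 mm blue walls with tops at 106 mm: a side wall (inner face at y -266 mm of the stand) and a back wall below the hinge (inner face at x +170 mm); it is open towards -x and +y.
- panel (a joint): Panel angle, rad: 0 = shut (level), 1.57 = upright, 1.9 = fully back against its stop. The free edge goes up and away from the robot. Stiff hinge (about 0.2 N m of friction, panel 0.18 kg): it stays where it is left.
- wrench_grip (a point): Centre of the black rubber grip of the click wrench handle: a level round bar 26 mm thick and 115 mm long, centre 75 mm above the table and 175 mm from the nut axis while the wrench is straight. Its x axis runs along the handle, outwards from the nut.
- wrench_pivot (a point): Upright axis of the wrench's red breakaway joint (30 mm across), 50 mm out from the nut axis and 125 mm inwards from the grip's centre.
- nut (a joint): Angle of nut and wrench head, rad: starts at -0.72 to -0.48 (loose); 0 = tight, where it stops. Grows clockwise seen from above (the handle swings out of the bay towards the robot). At 0 the straight handle points along (-0.24, -0.97) in the stand's x, y. Friction 0.45 N m, about 3 N at the grip; stays where it is left; turning back loosens it.
- kink (a joint): Angle of the breakaway joint, rad: 0 = straight, grows clockwise as it gives. Stays straight up to about 1.6 N m at the pivot (13 N at the grip, reached only once the nut is tight), then gives at that steady force and stays bent when let go. It has properly given from 0.07; end stop at 0.42; beyond 0.33 counts as forced on.
- glue_mid (a point): Middle of a white glue tube with red cap lying on the table, 120 mm long, 33 mm thick, 16 mm above the table.
- cup_mid (a point): Middle of an empty white cup standing on the table, 76 mm across, 70 mm tall; 35 mm above the table.
- driver_grip (a point): On the handle of a screwdriver lying on the table, 13 mm above it.

How it is judged:
By the outcome, as a careful person would: the job done as asked, in the order asked, and still so for the second after the job is handed in, with the robot touching nothing.
It also fails if it takes over 58 s, if anything falls off the work surface, if the arm or the gripper's body presses on something with over 40 N, if the wrist force passes 120 N, or if a joint passes its speed limit or range.

## Working session

There is one attempt and no reset: what is moved stays moved. The work goes in short steps, Python scripts to look and compute and a tool call to move; the robot and the scene stay as the last step left them, time stands still between calls to the robot, and variables do not carry over. Pictures are saved under pics/ and viewed, about 8 in all and at most 12, crops included, and the job is handed in when it is done.

Besides the shell and the picture viewer there is one more tool, called after "Request:" by a JSON object that holds its "op" and its "data", one argument or row to a line. drive_tool: Moves the arm, as the interface text tells. Its arguments: {"type":"object","properties":{"rows":{"type":"array","items":{"type":"number"}},"newtons":{"type":"number"}},"required":["rows"]}

```bash
ls; mkdir -p pics; cat > h.py <<'E'
import numpy as np, cv2
from bench import env
from scipy.spatial.transform import Rotation as R
def cam(s,st=None):
    if 'position' in s:
        rot=np.array(s['rotation'],float)
        M=rot if rot.shape==(3,3) else R.from_rotvec(rot).as_matrix()
        return M,np.array(s['position'],float)
    T=np.array(s['tool_from_camera']); Rt=R.from_rotvec(st['tool_rot']).as_matrix()
    return Rt@T[:3,:3], Rt@T[:3,3]+np.array(st['tool_pos'])
def cloud(s,st=None):
    h,w=s['pixels'].shape[:2]; f=h/2/np.tan(np.radians(s['vfov'])/2)
    K=np.array([[f,0,s['cx']],[0,f,s['cy']],[0,0,1]])
    v,u=np.mgrid[:h,:w]
    p=cv2.undistortPoints(np.stack([u,v],-1).reshape(-1,1,2).astype(np.float64),K,np.array([s['k1'],0,0,0.])).reshape(h,w,2)
    d=np.stack([p[...,0],-p[...,1],-np.ones((h,w))],-1)
    M,c=cam(s,st); D=d@M.T
    return D,c,c+D*s['range_z'][...,None]
def onplane(D,c,u,v,z):
    d=D[int(v),int(u)]; return c+d*(z-c[2])/d[2]
def save(n,img): cv2.imwrite('pics/'+n+'.png',img[...,::-1])
E
python3 - <<'E'
from h import *
print(env.sense())
ims=[]
for n in ['scene','side','wrist']:
    st=env.sense(); s=env.snapshot(n); ims.append(s['pixels'])
    np.savez('/tmp/'+n+'.npz',**{k:v for k,v in s.items()})
    print(n,{k:v for k,v in s.items() if k not in('pixels','range_z')})
save('a',ims[0]);save('b',ims[1])
E
```

```text
pics
{'time': 0.0, 'joint_positions': array([ 1.23875416,  0.53716537, -0.00442958,  1.53888177,  0.00259873,
        1.06727109, -0.07116105]), 'dq': array([ 1.84798070e-03, -1.55190349e-03,  4.02374928e-05, -9.80239849e-04,
        6.04135596e-04,  1.46261820e-03, -9.66005653e-05]), 'joint_torque': array([-5.38477034e-04, -5.83422446e+01,  1.04831994e+00, -2.59107006e+01,
        1.23030326e-02,  9.69743764e-03,  1.47891393e-05]), 'tool_pos': array([ 170.55866817, -626.50181468,  190.51036637]), 'tool_rot': array([-3.11219146e+00, -4.16291874e-01,  5.58748297e-04]), 'ft_force': array([-0.101459  , -0.70510568, -0.18332447]), 'moment': array([-0.00974456,  0.03917966,  0.01787973]), 'grip_width': 85.5510345729296}
scene {'vfov': 48.330683900611184, 'cx': 279.2552967343515, 'cy': 216.35886697298665, 'k1': -0.1333201543719828, 'position': array([ 876.11047716, -586.51191152,  982.74178354]), 'rotation': array([0.62470039, 0.19744828, 0.59964158])}
side {'vfov': 55.37153532856773, 'cx': 279.6465965933412, 'cy': 208.1479006926174, 'k1': -0.020403981609810565, 'position': array([452.85995385, 781.20734561, 696.90993979]), 'rotation': array([ 0.05534354, -1.4345115 , -2.71768798])}
wrist {'vfov': 66.95336826143294, 'cx': 276.2044225687571, 'cy': 204.59344248138288, 'k1': -0.029401832590865686, 'tool_from_camera': array([[-4.18285835e-04,  9.57242248e-01,  2.89287233e-01,
         7.34930363e+01],
       [ 9.99999886e-01,  4.67474582e-04, -1.00939926e-04,
        -1.20956818e+00],
       [-2.31858390e-04,  2.89287158e-01, -9.57242334e-01,
        -1.82271100e+02],
       [ 0.00000000e+00,  0.00000000e+00,  0.00000000e+00,
         1.00000000e+00]])}
```

View pics/a.png

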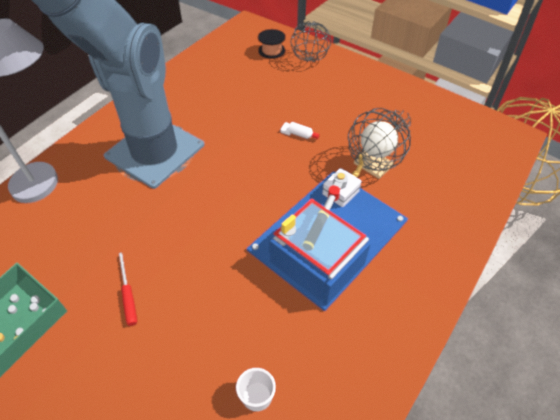

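View pics/b.png

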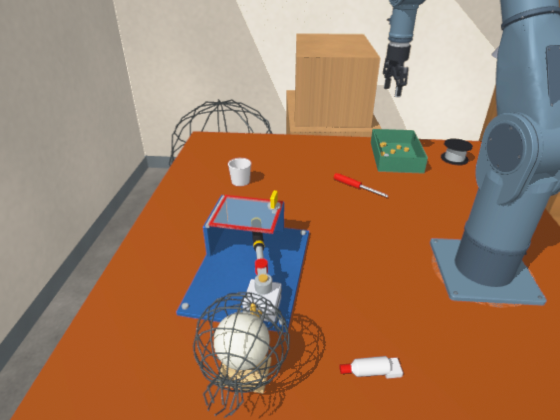

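The scene view shows the stand: latch at (289,225), panel rim around (320,240), red joint at (333,191), nut at (341,176). In the side view the latch is at (274,200), the red joint at (261,265) and the nut at (263,282).

```bash
python3 - <<'E'
from h import *
for n in ['scene','side']:
    s=dict(np.load(f'/tmp/{n}.npz')); s={k:(v if v.ndim else float(v)) for k,v in s.items()}
    D,c,P=cloud(s); hsv=cv2.cvtColor(s['pixels'],cv2.COLOR_RGB2HSV); H,S,V=[hsv[...,i].astype(int) for i in range(3)]
    roi=np.zeros(H.shape,bool)
    if n=='scene': roi[160:310,240:415]=1
    else: roi[180:320,180:312]=1
    ok=s['range_z']>0
    for nm,m in [('yellow',(H>20)&(H<35)&(S>150)&(V>120)),('red',((H<4)|(H>174))&(S>170)&(V>90)),('blue',(H>105)&(H<120)&(S>150))]:
        k,lab,stt,cen=cv2.connectedComponentsWithStats((m&roi).astype(np.uint8))
        for i in range(1,k):
            if stt[i,4]<12: continue
            q=P[(lab==i)&ok]
            print(n,nm,stt[i],cen[i].round(1),'med',np.median(q,0).round(1),'min',np.percentile(q,3,axis=0).round(0),'max',np.percentile(q,97,axis=0).round(0))
            if nm=='red' and stt[i,4]>150:
                cnt=max(cv2.findContours((lab==i).astype(np.uint8),0,2)[0],key=cv2.contourArea)
                qd=cv2.approxPolyDP(cv2.convexHull(cnt),6,True)[:,0]
                print('corners',[(tuple(a.tolist()),onplane(D,c,a[0],a[1],117).round(0).tolist()) for a in qd])
cr=[]
for n,b in [('scene',(160,310,240,415)),('side',(180,320,180,312))]:
    s=np.load(f'/tmp/{n}.npz'); cr.append(cv2.resize(s['pixels'][b[0]:b[1],b[2]:b[3]],(400,400*(b[1]-b[0])//(b[3]-b[2])),interpolation=cv2.INTER_CUBIC))
h=max(x.shape[0] for x in cr); save('c',np.hstack([np.pad(x,((0,h-x.shape[0]),(0,0),(0,0))) for x in cr]))
E
```

```text
scene yellow [282 219  12  14  83] [287.4 225.5] med [541.5 -83.  144.2] min [533. -93. 132.] max [545. -66. 156.]
scene red [329 186  10  13  73] [333.8 190.9] med [550.9 106.1  89.1] min [540.  97.  80.] max [563. 118.  93.]
scene red [304 200  20   9  31] [313.2 203.4] med [539.   26.4 117.4] min [530.   3. 115.] max [566.  29. 121.]
scene red [329 212  26  18  30] [341.7 220.5] med [625.9  17.6 117.4] min [589.  14. 115.] max [655.  23. 120.]
scene red [275 230  89  44 181] [317.  251.4] med [ 637.  -103.6  117.8] min [ 520. -116.  114.] max [684.  11. 121.]
corners [((363, 236), [685.0, 10.0, 117.0]), ((328, 273), [671.0, -118.0, 117.0]), ((275, 232), [517.0, -97.0, 117.0])]
scene blue [ 248  184  158  125 5385] [331.2 247.3] med [634.2 -54.7  13.8] min [ 466. -135.    9.] max [709. 193. 106.]
side yellow [270 190   8  18  95] [273.4 198.6] med [534.1 -62.6 147.5] min [ 528. -304.    2.] max [549. -52. 156.]
side yellow [254 240   9   5  25] [257.4 241.7] med [564.8  37.4  85.8] min [555.  30.  81.] max [572.  42.  89.]
side yellow [260 275   7   6  37] [262.8 277.4] med [536.5 
[... 756 characters left out ...]
.   9.] max [708. 198.  59.]
side blue [231 297  11   2  19] [236.6 297.4] med [599.9 150.4  11.7] min [590. 147.  10.] max [612. 153.  13.]
side blue [218 301   7   6  21] [221.2 303.7] med [631.3 173.1  13. ] min [616. 165.  10.] max [636. 216.  60.]
side blue [226 300  14   6  56] [231.6 302.5] med [610.  165.6  11.6] min [593. 159.   9.] max [620. 176.  15.]
side blue [210 303   7   7  17] [213.2 306.2] med [647.8 182.4  13.5] min [643. 174.  12.] max [652. 190.  15.]
side blue [227 309  10   6  39] [230.7 310.7] med [607.6 191.5  12.7] min [597. 186.  11.] max [615. 199.  15.]
side blue [214 310  12  10  79] [219.7 315.3] med [628.5 205.7  13. ] min [618. 194.   8.] max [639. 214.  15.]
```

View pics/c.png

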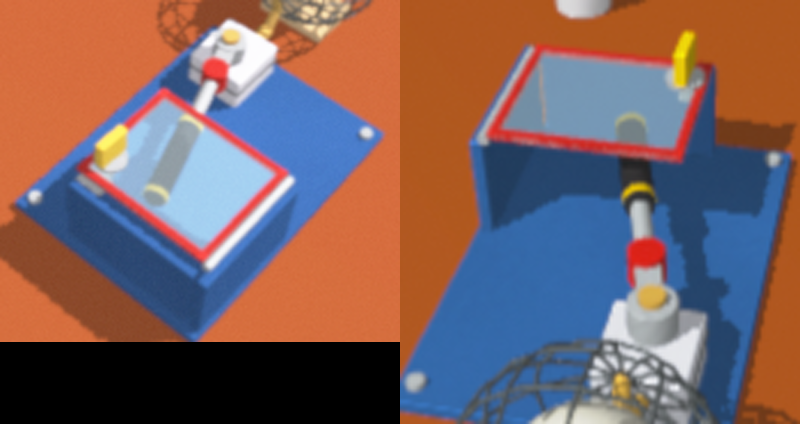

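Crops agree with the given sizes. Stand origin is about (536, 162), yaw −0.115, and the nut about −0.6 rad. The latch should be near (534, −72), and its yellow blob is consistent with that. I'm moving above it.

Request:
{"op": "drive_tool", "data": {
  "rows": [0.031,-0.0275,-0.002,0,0.3,0.031,-0.0275,-0.002,0,0.3,0.031,-0.0275,-0.002,0,0.3,0.031,-0.0275,-0.002,0,0.3,0.031,-0.0275,-0.002,0,0.3,0.031,-0.0275,-0.002,0,0.3,0.031,-0.0275,-0.002,0,0.3,0.031,-0.0275,-0.002,0,0.3,0.031,-0.0275,-0.002,0,0.3,0.031,-0.0275,-0.002,0,0.3,0.031,-0.0275,-0.002,0,0.3,0.031,-0.0275,-0.002,0,0.3,0.031,-0.0275,-0.002,0,0.3,0.031,-0.0275,-0.002,0,0.3,0.031,-0.0275,-0.002,0,0.3,0.031,-0.0275,-0.002,0,0.3],
  "newtons": 40
}}

```text
time: 1.75
tool_pos: [534.3, -70.9, 223.4]
tool_rot: [3.114, 0.416, -0.0]
ft_force: [0.3, -0.4, -0.1]
grip_width: 55.6
```

Request:
{"op": "drive_tool", "data": {
  "rows": [0,0,0,-8,0.3,0,0,0,-8,0.3,0,0,0,-8,0.3,0,0,0,-8,0.3,0,0,0,-8,0.3,0,0,0,-8,0.3,0,0,0,-8,0.3,0,0,0,-6,0.3,0,0,0,0,0.3]
}}

```text
time: 2.65
tool_pos: [533.4, -72.5, 223.1]
tool_rot: [-2.454, -1.961, 0.001]
ft_force: [-0.1, 0.7, 0.2]
grip_width: 55.4
```

```bash
cat >> h.py <<'E'
def yaw(st):
    M=R.from_rotvec(st['tool_rot']).as_matrix(); return np.arctan2(M[1,0],M[0,0])
O=np.array([536.5,162.]); Y=-0.115
E
python3 - <<'E'
from h import *
st=env.sense(); s=env.snapshot('wrist'); D,c,P=cloud(s,st)
print(st['time'],st['tool_pos'],yaw(st),st['grip_width'],st['joint_positions'])
hsv=cv2.cvtColor(s['pixels'],cv2.COLOR_RGB2HSV); H,S,V=[hsv[...,i].astype(int) for i in range(3)]
m=((H>20)&(H<35)&(S>150)&(V>120)&(P[...,2]>130)&(P[...,2]<175))
q=P[m]; print(len(q),np.median(q,0),np.percentile(q,98,axis=0),np.percentile(q,2,axis=0))
t=m&(P[...,2]>np.percentile(q[:,2],97)-5)
(cx,cy),wh,a=cv2.minAreaRect(P[t][:,:2].astype(np.float32)); print('top rect',cx,cy,wh,a,P[t].mean(0))
k,l,ss,ce=cv2.connectedComponentsWithStats(t.astype(np.uint8)); print(ss,ce)
r=cv2.minAreaRect(np.argwhere(t)[:,::-1].astype(np.float32)); bx=cv2.boxPoints(r)
print('ray box',[onplane(D,c,*b,155).round(1).tolist() for b in bx])
save('d',s['pixels'])
E
```

```text
2.65 [533.44250318 -72.48142894 223.09155274] 1.3484897030657053 55.394842540838894 [ 0.45722664  0.3572464  -0.50921633  1.77763749  0.19668372  1.05789805
 -0.34459482]
517 [534.60594267 -68.82302279 154.52332638] [540.44550111 -54.09073216 155.9969318 ] [528.29818426 -87.9176735  136.00258583]
top rect 534.1494750976562 -71.70391845703125 (35.43104553222656, 9.461987495422363) 80.61585235595703 [534.27860644 -70.99045601 154.59128819]
[[     0      0    560    420 234732]
 [   271    181     14     42    468]] [[279.50345074 209.51655079]
 [277.76923077 201.19871795]]
ray box [[531.9, -52.8, 155.0], [541.5, -54.2, 155.0], [535.6, -88.7, 155.0], [526.4, -87.6, 155.0]]
```

View pics/d.png

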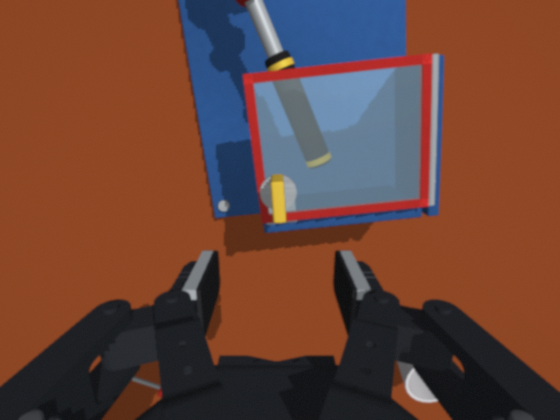

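The wrist view shows the wing at (278,200), with its top at world (534, −71.5, 154.5) and yaw 1.40. So the latch is at about 0.05, as expected. Next: descend and grip.

Request:
{"op": "drive_tool", "data": {
  "rows": [0.001,0.0005,0.016,-3,0.3,0,0,0.02,0,0.3,0,0,0.02,0,0.3,0,0,0.02,0,0.3,0,0,0.02,0,0.3,0,0,0,0,-1,0,0,0,0,-1,0,0,0,0,-1,0,0,0,0,-1,0,0,0,0,-1,0,0,0,0,-1,0,0,0,0,-1],
  "newtons": 40
}}

```text
time: 3.9
tool_pos: [534.5, -71.5, 127.6]
tool_rot: [2.402, 2.024, 0.0]
ft_force: [0.5, 0.9, -1.0]
grip_width: 0.1
```

```bash
python3 - <<'E'
from h import *
st=env.sense(); print(st['grip_width'],st['ft_force'],st['moment'],yaw(st),st['tool_pos'])
a=env.snapshot('wrist')['pixels']; b=env.snapshot('scene')['pixels'][170:300,230:400]
c=env.snapshot('side')['pixels'][130:260,190:360]
b=cv2.resize(b,(420,321));c=cv2.resize(c,(420,321)); a=cv2.resize(a,(380,285))
save('e',np.hstack([np.vstack([b,c])[:600],np.pad(a,((0,315),(0,0),(0,0)))]))
E
```

```text
0.13477672771371488 [ 0.4894625   0.93770366 -1.01228666] [-0.02860495 -0.03728401  0.04715907] 1.400121125189652 [534.53775999 -71.49872387 127.60589838]
```

View pics/e.png

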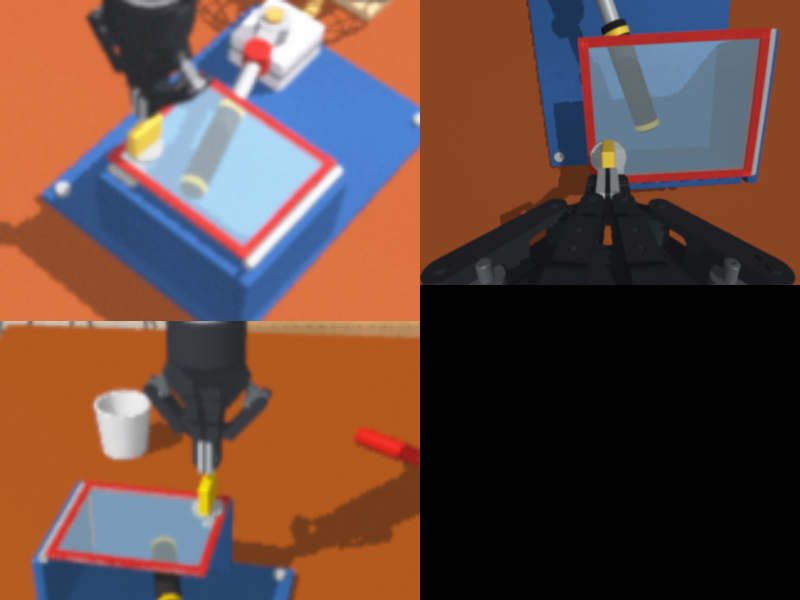

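```bash
python3 - <<'E'
from h import *
st=env.sense()
for n in ['scene','side','wrist']:
    s=env.snapshot(n); D,c,P=cloud(s,st)
    hsv=cv2.cvtColor(s['pixels'],cv2.COLOR_RGB2HSV).astype(int)
    near=(np.abs(P[...,0]-534)<60)&(np.abs(P[...,1]+75)<60)&(s['range_z']>0)
    m=near&(hsv[...,1]<90)&(P[...,2]>127)&(P[...,2]<190)
    for z in range(125,190,8):
        q=P[m&(P[...,2]>=z)&(P[...,2]<z+8)]
        if len(q)>5: print(n,z,len(q),q.mean(0).round(1),np.percentile(q,3,axis=0).round(0),np.percentile(q,97,axis=0).round(0))
    y=near&(hsv[...,0]>20)&(hsv[...,0]<35)&(hsv[...,1]>150)&(P[...,2]>125)
    print(n,'yellow',P[y].mean(0).round(1),P[y].min(0).round(1),P[y].max(0).round(1))
E
```

```text
scene 173 12 [537.2 -82.4 177.9] [526. -84. 174.] [544. -77. 181.]
scene 181 25 [538.5 -81.5 185.2] [525. -84. 181.] [550. -77. 189.]
scene yellow [540.3 -81.9 146.2] [531.4 -93.3 130.5] [549.8 -62.9 179.8]
side 165 6 [533.2 -61.3 170.9] [528. -69. 168.] [539. -58. 173.]
side 173 22 [535.3 -60.8 176.9] [526. -66. 174.] [545. -58. 180.]
side 181 30 [533.4 -60.7 185.2] [522. -65. 182.] [545. -57. 189.]
side yellow [534.1 -62.4 144.6] [528.1 -82.3 126.2] [542.  -51.9 156.2]
wrist 149 11 [541.8 -58.1 152.8] [541. -60. 150.] [542. -56. 155.]
wrist 165 37 [536.3 -59.7 172.1] [530. -61. 171.] [542. -58. 173.]
wrist 173 386 [535.7 -61.3 177.4] [523. -66. 173.] [547. -58. 181.]
wrist 181 505 [535.2 -61.5 185.1] [523. -66. 181.] [547. -58. 189.]
wrist 189 61 [534.3 -61.3 189.5] [523. -66. 189.] [546. -59. 190.]
wrist yellow [536.4 -58.1 149.5] [530.2 -67.  126.2] [541.5 -53.4 173.1]
```

The cameras agree the shut fingertips are at z≈170, centred on (535, −72). The reported TCP is 127.6, so the fingers end about 42 mm short of it and closed in the air above the wing. I'll trust the cameras: open, go 42 mm lower and grip again.

Request:
{"op": "drive_tool", "data": {
  "rows": [0,0,0,0,0.2,0,0,0,0,0.2,0,0,0,0,0.2,0,0,0,0,0.2,0,0,0.014,0,0.2,0,0,0.014,0,0.2,0,0,0.014,0,0.2,0,0,0,0,-1,0,0,0,0,-1,0,0,0,0,-1,0,0,0,0,-1,0,0,0,0,-1,0,0,0,0,-1],
  "newtons": 40
}}

```text
time: 5.5
tool_pos: [535.0, -71.4, 85.7]
tool_rot: [2.402, 2.024, 0.002]
ft_force: [2.1, 0.2, -2.5]
grip_width: 10.4
```

```bash
python3 - <<'E'
from h import *
st=env.sense(); print(st)
b=env.snapshot('scene')['pixels'][170:300,230:400]
c=env.snapshot('side')['pixels'][130:260,190:360]
save('f',np.hstack([cv2.resize(x,(400,306),interpolation=cv2.INTER_CUBIC) for x in (b,c)]))
E
```

```text
{'time': 5.5, 'joint_positions': array([ 0.40195235,  0.53757576, -0.45576262,  1.89372331,  0.3255149 ,
        0.78202638, -0.40179212]), 'dq': array([-0.00029167, -0.00052215,  0.00030897, -0.00050563,  0.00174747,
        0.00250504, -0.00152169]), 'joint_torque': array([ 2.44303839e-01, -5.10277212e+01, -5.27469456e+00, -1.90741664e+01,
       -1.07746529e-01,  7.06694517e-01, -4.32462059e-02]), 'tool_pos': array([535.04151814, -71.44577623,  85.71458336]), 'tool_rot': array([2.40188086e+00, 2.02371347e+00, 1.55044133e-03]), 'ft_force': array([ 2.14300436,  0.16624147, -2.52166825]), 'moment': array([ 0.05671625, -0.48665313,  0.00234607]), 'grip_width': 10.421500792099987}
```

View pics/f.png

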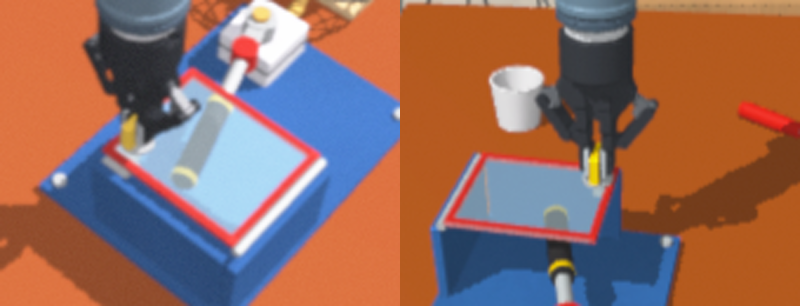

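The pads now hold the wing (10.4 mm wide, with the finger pair around the yellow wing in the side crop). Now I turn it clockwise.

Request:
{"op": "drive_tool", "data": {
  "rows": [0,0,0,7.4,-1,0,0,0,7.4,-1,0,0,0,7.4,-1,0,0,0,7.4,-1,0,0,0,7.4,-1,0,0,0,7.4,-1,0,0,0,7.4,-1,0,0,0,7.4,-1,0,0,0,7.4,-1,0,0,0,7.4,-1,0,0,0,7.4,-1,0,0,0,7.4,-1,0,0,0,0,-1]
}}

```text
time: 6.9
tool_pos: [536.7, -73.4, 86.1]
tool_rot: [3.13, -0.238, 0.007]
ft_force: [6.6, -5.2, -4.4]
grip_width: 10.7
```

```bash
python3 - <<'E'
from h import *
st=env.sense(); print(yaw(st),st['moment'],st['ft_force'],st['tool_pos'],st['grip_width'],st['joint_positions'])
s=env.snapshot('scene');D,c,P=cloud(s)
# panel hinge edge & corners at z 117
hsv=cv2.cvtColor(s['pixels'],cv2.COLOR_RGB2HSV).astype(int)
y=(np.abs(P[...,0]-534)<60)&(np.abs(P[...,1]+75)<60)&(hsv[...,0]>20)&(hsv[...,0]<35)&(hsv[...,1]>150)&(P[...,2]>125)
print(y.sum(),P[y].min(0),P[y].max(0))
# planned arc, world shifts for tool yaw ~ stand yaw
h=O+165*np.array([np.cos(Y),np.sin(Y)])-195*np.array([-np.sin(Y),np.cos(Y)]);print('hinge',h)
for t in np.arange(0,1.95,.1):print(round(t,2),np.round([-141*np.cos(t)-31*np.sin(t)+141,141*np.sin(t)+31*np.cos(t)-31],1))
E
```

```text
-0.15171194107621583 [-1.11703478 -1.27865619  0.7459199 ] [ 6.61992636 -5.20285562 -4.41417499] [536.70710438 -73.36507304  86.08805277] 10.700646933456218 [ 0.10933973  0.49561119 -0.0747402   1.90984071  0.05703749  0.73352802
 -1.72116865]
20 [544.17422233 -82.69236495 132.17238823] [555.15640453 -69.94859834 163.52868712]
hinge [678.03453518 -50.64518653]
0.0 [0. 0.]
0.1 [-2.4 13.9]
0.2 [-3.3 27.4]
0.3 [-2.9 40.3]
0.4 [-0.9 52.5]
0.5 [ 2.4 63.8]
0.6 [ 7.1 74.2]
0.7 [13.2 83.5]
0.8 [20.5 91.7]
0.9 [29.1 98.7]
1.0 [ 38.7 104.4]
1.1 [ 49.4 108.7]
1.2 [ 61.  111.7]
1.3 [ 73.4 113.2]
1.4 [ 86.5 113.2]
1.5 [100.1 111.8]
1.6 [114.1 109. ]
1.7 [128.4 104.8]
1.8 [142.8  99.3]
1.9 [157.2  92.4]
```

Moment of 0.75 N m at the stop, so the latch is unlocked. I'll ease off the twist, lighten the grip and lift the panel along its arc.

Request:
{"op": "drive_tool", "data": {
  "rows": [0,0,0,-2,-1,0,0,0,0,-1,-0.0024,0,-0.0139,0,-1,-0.0009,0,-0.0135,0,-1,0.0004,0,-0.0129,0,-1,0.002,0,-0.0122,0,-1,0.0033,0,-0.0113,0,-1,0.0047,0,-0.0104,0,-1,0.0061,0,-0.0093,0,-1,0.0073,0,-0.0082,0,-1,0.0086,0,-0.007,0,-1,0.0096,0,-0.0057,0,-1,0,0,0,0,-1],
  "newtons": 30
}}

```text
time: 8.25
tool_pos: [572.3, -77.4, 189.8]
tool_rot: [3.135, -0.182, -0.003]
ft_force: [-1.4, -4.4, 1.0]
grip_width: 9.9
```

```bash
python3 - <<'E'
from h import *
st=env.sense(); print(yaw(st),st['moment'],st['ft_force'],st['tool_pos'],st['grip_width'])
b=env.snapshot('scene')['pixels'][130:300,230:400]
c=env.snapshot('side')['pixels'][90:260,180:350]
save('g',np.hstack([cv2.resize(x,(400,400),interpolation=cv2.INTER_CUBIC) for x in (b,c)]))
E
```

```text
-0.11574467892403427 [-0.82831613  0.61031886  0.00980447] [-1.39480805 -4.41833846  0.9893965 ] [572.26043315 -77.35437865 189.78651163] 9.93306473894939
```

View pics/g.png

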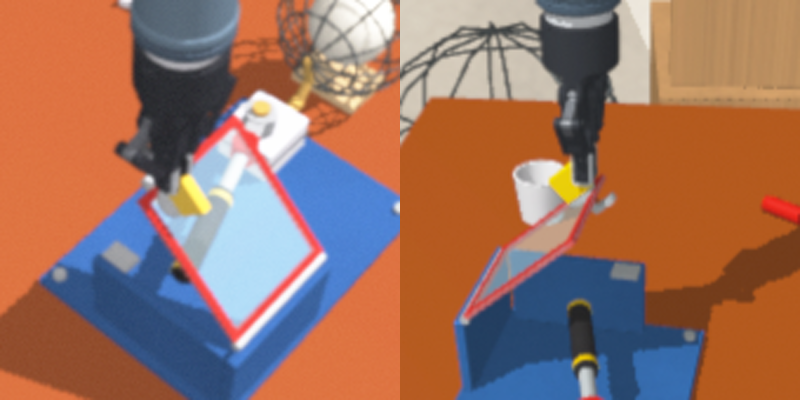

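The panel is about 1 rad open, still held (grip 9.9 mm, small forces). Continuing along the arc to the stop.

Request:
{"op": "drive_tool", "data": {
  "rows": [0.0107,0,-0.0043,0,-1,0.0116,0,-0.003,0,-1,0.0124,0,-0.0015,0,-1,0.0131,0,0,0,-1,0.0136,0,0.0014,0,-1,0.014,0,0.0028,0,-1,0.0143,0,0.0042,0,-1,0.0144,0,0.0055,0,-1,0.0144,0,0.0069,0,-1,0,0,0,0,-1]
}}

```text
time: 9.35
tool_pos: [704.1, -92.4, 192.5]
tool_rot: [3.133, -0.182, 0.05]
ft_force: [5.5, -6.2, 47.7]
grip_width: 10.0
```

```bash
cat >> h.py <<'E'
def panel():
    # panel angle from the red rim, stand frame x,z about the hinge, both cameras
    for n in ['scene','side']:
        s=env.snapshot(n); D,c,P=cloud(s); hsv=cv2.cvtColor(s['pixels'],cv2.COLOR_RGB2HSV).astype(int)
        x=(P[...,0]-O[0])*np.cos(Y)+(P[...,1]-O[1])*np.sin(Y); y=-(P[...,0]-O[0])*np.sin(Y)+(P[...,1]-O[1])*np.cos(Y); z=P[...,2]
        m=((hsv[...,0]<5)|(hsv[...,0]>173))&(hsv[...,1]>150)&(hsv[...,2]>70)&(y<-115)&(y>-275)&(z>100)&(np.hypot(x-165,z-115)<190)&(s['range_z']>0)
        a=np.arctan2(z-115,165-x); far=m&(np.hypot(x-165,z-115)>110)
        print(n,m.sum(),far.sum(),'panel angle',np.median(a[far]).round(3),'edge max r',np.hypot(x-165,z-115)[far].max().round(0))
    return s
E
python3 - <<'E'
from h import *
st=env.sense(); print(yaw(st),st['moment'],st['ft_force'],st['tool_pos'],st['grip_width'])
panel()
E
```

```text
-0.1161131514162167 [-1.12376467 -0.68918535  0.11143873] [ 5.49884073 -6.19192113 47.72019943] [704.09488387 -92.40222526 192.45150715] 10.035833965621476
scene 62 21 panel angle 1.574 edge max r 151.0
side 19 11 panel angle 1.545 edge max r 156.0
```

Request:
{"op": "drive_tool", "data": {
  "rows": [0,0,-0.012,0,-0.3,0,0,0,0,-0.3,0,0,0,0,0.0]
}}

```text
time: 9.75
tool_pos: [689.9, -88.3, 188.9]
tool_rot: [-3.135, 0.179, 0.002]
ft_force: [-0.3, -0.2, -0.3]
grip_width: 42.0
```

```bash
python3 - <<'E'
from h import *
st=env.sense(); print(yaw(st),st['moment'],st['ft_force'],st['tool_pos'],st['grip_width'])
panel()
a=env.snapshot('wrist')['pixels']
b=env.snapshot('scene')['pixels'][130:300,250:420]
c=env.snapshot('side')['pixels'][90:260,150:320]
save('i',np.hstack([cv2.resize(x,(266,266),interpolation=cv2.INTER_CUBIC) for x in (b,c)]+[cv2.resize(a,(266,266))]))
E
```

```text
-0.11381748245979854 [-0.04123657 -0.01209282  0.06945913] [-0.27906725 -0.19233203 -0.27494497] [689.87500968 -88.31813354 188.89479901] 42.038628816338786
scene 43 5 panel angle 1.579 edge max r 126.0
side 43 36 panel angle 1.526 edge max r 158.0
```

View pics/i.png

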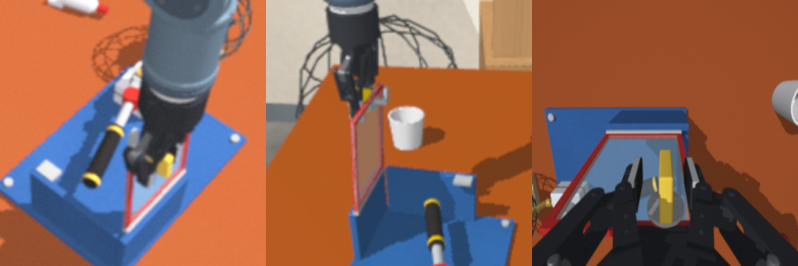

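Mixed evidence on the panel angle, so I'm measuring fingers, wing and rim from the depth directly.

```bash
python3 - <<'E'
from h import *
st=env.sense()
for n in ['scene','side','wrist']:
    s=env.snapshot(n); D,c,P=cloud(s,st); hsv=cv2.cvtColor(s['pixels'],cv2.COLOR_RGB2HSV).astype(int)
    x=(P[...,0]-O[0])*np.cos(Y)+(P[...,1]-O[1])*np.sin(Y); y=-(P[...,0]-O[0])*np.sin(Y)+(P[...,1]-O[1])*np.cos(Y); z=P[...,2]
    Q=np.stack([x,y,z],-1)
    near=(s['range_z']>0)&(y<-110)&(y>-285)&(z>105)&(x>60)&(x<260)
    red=near&((hsv[...,0]<5)|(hsv[...,0]>173))&(hsv[...,1]>150)&(hsv[...,2]>60)
    yel=near&(hsv[...,0]>20)&(hsv[...,0]<35)&(hsv[...,1]>130)&(hsv[...,2]>90)
    grey=near&(hsv[...,1]<70)&(z>190)&(z<290)
    for nm,m in (('red',red),('yel',yel)):
        q=Q[m]; print(n,nm,len(q)); 
        for k in range(105,300,25):
            w=q[(q[:,2]>=k)&(q[:,2]<k+25)]
            if len(w)>2: print('   z',k,len(w),np.median(w,0).round(0),w[:,0].min().round(),w[:,0].max().round())
    q=Q[grey]
    for k in range(190,290,15):
        w=q[(q[:,2]>=k)&(q[:,2]<k+15)]
        if len(w)>3: print(n,'grey z',k,len(w),np.percentile(w,5,axis=0).round(),np.percentile(w,95,axis=0).round())
p=st['tool_pos'];dx,dy=p[0]-O[0],p[1]-O[1]
print('tool in stand',dx*np.cos(Y)+dy*np.sin(Y),-dx*np.sin(Y)+dy*np.cos(Y),p[2])
E
```

```text
scene red 45
   z 130 14 [ 173. -262.  144.] 171.0 175.0
   z 155 10 [ 171. -262.  168.] 168.0 173.0
   z 180 7 [ 169. -264.  188.] 168.0 171.0
   z 205 6 [ 168. -262.  218.] 167.0 168.0
scene yel 106
   z 230 39 [ 195. -239.  249.] 176.0 202.0
   z 255 61 [ 197. -239.  267.] 175.0 201.0
   z 280 6 [ 199. -257.  296.] 187.0 200.0
scene grey z 190 5 [ 165. -262.  192.] [ 169. -253.  203.]
scene grey z 220 7 [ 167. -259.  222.] [ 194. -254.  234.]
scene grey z 235 42 [ 182. -267.  238.] [ 198. -208.  249.]
scene grey z 250 70 [ 145. -265.  252.] [ 195. -209.  264.]
scene grey z 265 83 [ 142. -267.  267.] [ 196. -207.  279.]
scene grey z 280 51 [ 178. -284.  281.] [ 197. -210.  290.]
side red 48
   z 105 3 [ 166. -256.  126.] 165.0 170.0
   z 130 8 [ 167. -192.  134.] 163.0 169.0
   z 180 5 [ 166. -127.  183.] 164.0 167.0
   z 255 31 [ 157. -172.  271.] 154.0 161.0
side yel 35
   z 255 34 [ 172. -229.  268.] 164.0 184.0
side grey z 235 15 [ 150. -259.  244.] [ 186. -196.  250.]
side grey z 250 108 [ 140. -235.  251.] [ 183. -162.  264.]
side grey z 265 82 [ 138. -257.  266.] [ 184. -181
[... 394 characters left out ...]
70.0
   z 280 70 [ 191. -218.  301.] 168.0 197.0
wrist yel 3078
   z 205 3 [ 163. -225.  220.] 162.0 163.0
   z 230 408 [ 199. -232.  248.] 197.0 200.0
   z 255 2667 [ 187. -232.  271.] 164.0 199.0
wrist grey z 190 134 [ 163. -253.  191.] [ 165. -136.  204.]
wrist grey z 205 285 [ 162. -253.  207.] [ 164. -137.  220.]
wrist grey z 220 1010 [ 161. -253.  221.] [ 163. -137.  234.]
wrist grey z 235 2365 [ 160. -261.  236.] [ 192. -138.  250.]
wrist grey z 250 3061 [ 160. -261.  251.] [ 192. -139.  264.]
wrist grey z 265 3113 [ 162. -272.  266.] [ 194. -190.  279.]
wrist grey z 280 7784 [ 173. -281.  281.] [ 193. -180.  289.]
tool in stand 181.17619078186536 -231.87936131719002 188.4993187597382
```

I had the wing's side wrong. As the panel rises, the wing moves to its far (+x) side: wing at stand x 164–200, panel at 1.50 rad leaning on x≈160–170. That is why the earlier arc pushed against it. The gripper still straddles the wing, so I'll re-centre, grip and follow the corrected arc to the stop.

Request:
{"op": "drive_tool", "data": {
  "rows": [0.005,0,-0.008,0,0,0,0,0,0,-1,0,0,0,0,-1,0,0,0,0,-1,0,0,0,0,-1,0.007,0,0.0014,0,-1,0.007,0,0.0014,0,-1,0.007,0,0.002,0,-1,0.007,0,0.0022,0,-1,0.0067,0,0.0027,0,-1,0.0066,0,0.0028,0,-1],
  "newtons": 30
}}

```text
time: 11.25
tool_pos: [736.8, -96.1, 186.0]
tool_rot: [3.135, -0.181, -0.0]
ft_force: [-1.9, -4.1, 5.6]
grip_width: 10.8
```

Request:
{"op": "drive_tool", "data": {
  "rows": [0.0063,0,0.0034,0,-1,0.0064,0,0.0035,0,-1,0.003,0,0.001,0,-1,0,0,0,0,-1]
}}

```text
time: 11.65
tool_pos: [752.0, -97.8, 177.6]
tool_rot: [3.135, -0.181, -0.002]
ft_force: [-1.3, -4.0, 5.1]
grip_width: 10.8
```

```bash
cat >> h.py <<'E'
def rim(st):
    s=env.snapshot('wrist'); D,c,P=cloud(s,st); hsv=cv2.cvtColor(s['pixels'],cv2.COLOR_RGB2HSV).astype(int)
    x=(P[...,0]-O[0])*np.cos(Y)+(P[...,1]-O[1])*np.sin(Y); y=-(P[...,0]-O[0])*np.sin(Y)+(P[...,1]-O[1])*np.cos(Y); z=P[...,2]
    red=(s['range_z']>0)&(y<-110)&(y>-285)&(z>115)&(z<285)&(x>60)&(x<260)&((hsv[...,0]<5)|(hsv[...,0]>173))&(hsv[...,1]>150)&(hsv[...,2]>60)
    if red.sum()>50:
        k=cv2.fitLine(np.stack([x[red],z[red]],-1).astype(np.float32),cv2.DIST_HUBER,0,.01,.01).ravel(); k=k*np.sign(k[1]) if 0 else k
        print('rim',red.sum(),'angle',np.arctan2(abs(k[1]),-k[0]*np.sign(k[1])),k,x[red].min(),x[red].max(),z[red].max())
    return s
E
python3 - <<'E'
from h import *
st=env.sense(); print(st['moment'],st['ft_force'],st['tool_pos'],st['grip_width']); rim(st); panel()
E
```

```text
[-0.60241959  0.61270248  0.09347547] [-1.31043645 -3.95750182  5.091141  ] [751.98735226 -97.81717775 177.57844168] 10.75947302092458
rim 1536 angle 1.9021991 [  0.32536975   0.94558686 215.70137    240.56934   ] 172.40266036100434 236.3106676814213 273.95044010476755
  return _methods._mean(a, axis=axis, dtype=dtype,
  ret = ret.dtype.type(ret / rcount)
Traceback (most recent call last):
  File "h.py", line 32, in panel
    print(n,m.sum(),far.sum(),'panel angle',np.median(a[far]).round(3),'edge max r',np.hypot(x-165,z-115)[far].max().round(0))
                                                                                    ~~~~~~~~~~~~~~~~~~~~~~~~~~~~~~^^
ValueError: zero-size array to reduction operation maximum which has no identity
```

Rim angle is 1.90, against the stop. I'll release, rise clear and move over the wrench.

Request:
{"op": "drive_tool", "data": {
  "rows": [0.004,0,0,0,-1,0,0,0,0,-0.2,0,0,0,0,-0.1,0,0,0,0,0,0,0,-0.02,0,0,0,0,-0.03,0,0,0,0,-0.03,0,0,0,0,-0.03,0,0,-0.028,-0.017,0,0,-1,-0.028,-0.017,0,0,-1,-0.028,-0.017,0,0,-1,-0.028,-0.017,0,0,-1,-0.028,-0.017,0,0,-1,0,0,0,0,-1]
}}

```text
time: 13.15
tool_pos: [624.3, 8.3, 287.9]
tool_rot: [-3.134, 0.171, 0.002]
ft_force: [-0.9, 0.5, -0.1]
grip_width: 0.0
```

```bash
cat >> h.py <<'E'
def tost(p):
    d=np.array(p)[...,:2]-O; return np.stack([d[...,0]*np.cos(Y)+d[...,1]*np.sin(Y),-d[...,0]*np.sin(Y)+d[...,1]*np.cos(Y)],-1)
def wrench(n,st=None,s=None):
    s=s or env.snapshot(n); D,c,P=cloud(s,st); hsv=cv2.cvtColor(s['pixels'],cv2.COLOR_RGB2HSV).astype(int)
    Q=tost(P); x,y,z=Q[...,0],Q[...,1],P[...,2]
    near=(s['range_z']>0)&(x>-130)&(x<140)&(y>-262)&(y<15)
    h,S,V=hsv[...,0],hsv[...,1],hsv[...,2]
    for nm,m in (('red',((h<5)|(h>173))&(S>150)&(z>65)&(z<100)&(y>-90)),('yel',(h>18)&(h<35)&(S>110)&(V>90)&(z>60)&(z<98)),('blk',(V<60)&(z>72)&(z<92)&(y<-90))):
        m=m&near; k,l,t,ce=cv2.connectedComponentsWithStats(m.astype(np.uint8))
        for i in range(1,k):
            if t[i,4]>=10: print(n,nm,t[i,4],ce[i].round(0),'stand',np.median(Q[l==i],0).round(1),'z',np.median(z[l==i]).round(0))
        if nm=='blk' and m.sum()>30:
            f=cv2.fitLine(Q[m].astype(np.float32),cv2.DIST_HUBER,0,.01,.01).ravel(); f=f*-np.sign(f[1]) if 0 else f
            d=f[:2]*(-np.sign(f[1])); print('  handle phi',np.arctan2(d[0],-d[1]).round(3),'through',f[2:])
    return s
E
python3 - <<'E'
from h import *
st=env.sense(); print(st['time'],st['ft_force'],st['tool_pos'],tost(st['tool_pos']),st['grip_width']); s=rim(st); wrench('wrist',st,s)
wrench('side'); wrench('scene'); save('j',s['pixels'])
E
```

```text
13.15 [-0.92263862  0.53034342 -0.08361722] [624.25007277   8.27936903 287.89205099] [ 104.80939795 -142.63624279] 0.04542689873886004
wrist red 431 [205. 235.] stand [ 19.7 -48.9] z 89.0
wrist yel 136 [333. 196.] stand [  73.1 -212.4] z 86.0
wrist yel 136 [259. 218.] stand [  43.7 -119.4] z 86.0
wrist yel 150 [169. 249.] stand [ 1.9 -1.9] z 92.0
wrist blk 1226 [296. 208.] stand [  57.2 -166.6] z 86.0
wrist blk 29 [254. 221.] stand [  38.3 -113. ] z 86.0
  handle phi 0.314 through [  57.254616 -165.18315 ]
side red 99 [260. 263.] stand [ 16.5 -43.9] z 90.0
side yel 19 [255. 219.] stand [  72.4 -210.6] z 86.0
side yel 35 [258. 242.] stand [  40.1 -120.6] z 87.0
side yel 52 [263. 278.] stand [-0.1  1.6] z 92.0
side blk 151 [257. 230.] stand [  54.3 -166.7] z 86.0
  handle phi 0.322 through [  53.126003 -164.58705 ]
scene red 86 [334. 191.] stand [ 21.4 -53.2] z 89.0
scene yel 23 [341. 176.] stand [ 3.6 -4.9] z 92.0
scene yel 38 [324. 212.] stand [  45.2 -122.1] z 86.0
scene yel 48 [309. 243.] stand [  75.  -213.4] z 86.0
scene blk 99 [314. 227.] stand [  53.8 -172.3] z 86.0
scene blk 17 [307. 246.] stand [  74.2 -220.1] z 78.0
  handle phi 0.343 through [  55.607227 -174.64375 ]
```

View pics/j.png

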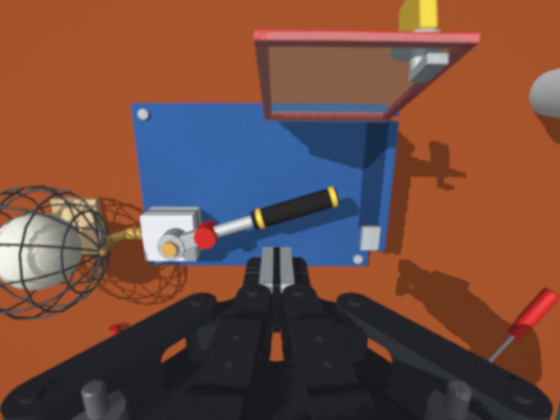

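The wrist view confirms the panel open, latch freed, handle running from nut (170,249) through the red joint (205,235) to the grip end (333,196). φ≈0.32, so the nut is at about −0.56. I'll line the finger face up with the handle, keep the camera clear of the panel, and go down on the far side of the grip.

Request:
{"op": "drive_tool", "data": {
  "rows": [-0.012,0.011,0,-6,-1,0,0,0,-6,-1,0,0,0,-6,-1,0,0,0.03,0,-1,0,0,0.03,0,-1,0,0,0.03,0,-1,0,0,0.03,0,-1,0,0,0.03,0,-1,0,0,0.03,0,-1,0,0,0.025,0,-1,0,0,0,0,-1],
  "newtons": 60
}}

```text
time: 14.4
tool_pos: [611.3, -7.3, 78.4]
tool_rot: [-3.126, -0.311, 0.011]
ft_force: [-0.4, -0.0, -0.1]
grip_width: 0.1
```

```bash
python3 - <<'E'
from h import *
st=env.sense(); print(st['time'],yaw(st)-Y,st['ft_force'],st['tool_pos'],tost(st['tool_pos']),st['joint_positions'])
for n in ['side','wrist']:
    s=env.snapshot(n);D,c,P=cloud(s,st);hsv=cv2.cvtColor(s['pixels'],cv2.COLOR_RGB2HSV).astype(int);Q=tost(P)
    m=(s['range_z']>0)&(np.hypot(Q[...,0]-93,Q[...,1]+152)<24)&(hsv[...,1]<90)&(P[...,2]>95)&(P[...,2]<170)
    if m.sum()>5: print(n,m.sum(),np.percentile(P[m][:,2],1),np.percentile(Q[m],[3,97],axis=0))
rim(st)
E
```

```text
14.4 0.31317714946573827 [-0.39958699 -0.02037673 -0.11794054] [611.32745638  -7.30524763  78.44984272] [  93.76042139 -159.60074713] [ 0.03791226  0.61583666 -0.1384856   1.71470495  0.10886793  0.82528729
 -1.52254115]
side 98 118.29315759084704 [[  82.17883249 -155.57239929]
 [ 101.45622241 -142.60461414]]
wrist 4689 124.30065547194359 [[  87.59542219 -167.96839967]
 [ 108.89721262 -133.53862697]]
rim 2687 angle 1.905266 [  0.32826823   0.94458455 179.76656    156.39595   ] 165.28134820506133 188.26823112201652 182.27841427129746
```

Request:
{"op": "drive_tool", "data": {
  "rows": [0,0,0.021,0,-1,0,0,0.021,0,-1,0,0,0.02,0,-1,0,0,0,0,-1,-0.007,0,0,0,-1,-0.007,0,0,0,-1,-0.004,0,0,0,-1,0,0,0,0,-1]
}}

```text
time: 15.35
tool_pos: [596.0, -10.0, 21.4]
tool_rot: [3.126, 0.312, 0.002]
ft_force: [-0.6, -0.3, 0.8]
grip_width: -0.2
```

```bash
python3 - <<'E'
from h import *
st=env.sense(); print(st['time'],yaw(st)-Y,st['ft_force'],st['moment'],tost(st['tool_pos']),st['tool_pos'])
wrench('side');wrench('scene')
# path: finger center vs handle angle, contact r, offset 24.5
N=np.array([1.5,-1.5]);r=174
def pt(phi,k=0):
    a=phi-k; e=lambda t:np.array([np.sin(t),-np.cos(t)]); n=np.array([np.cos(a),np.sin(a)])
    return N+50*e(phi)+(r-50)*e(a)+24.5*n
for p,k in [(.32,0),(.2,0),(.1,0),(0,0),(-.1,0),(-.2,0),(-.242,0),(-.242,.1),(-.242,.2)]: print(p,k,pt(p,k).round(1))
E
```

```text
15.35 0.3141127213652784 [-0.63517864 -0.250621    0.78493469] [ 0.03654259 -0.06121307 -0.06753943] [  78.80544694 -164.03566486] [595.96237064  -9.99483798  21.40332864]
side red 100 [260. 264.] stand [ 16.7 -43.5] z 89.0
side yel 10 [257. 219.] stand [  66.2 -212.5] z 87.0
side yel 36 [258. 242.] stand [  39.7 -120.8] z 86.0
side yel 52 [263. 278.] stand [0.  1.5] z 91.0
side blk 156 [257. 230.] stand [  54.5 -166.9] z 86.0
  handle phi 0.331 through [  53.898464 -165.46182 ]
scene yel 37 [308. 243.] stand [  74.  -214.6] z 86.0
scene blk 104 [312. 232.] stand [  60.  -190.8] z 86.0
scene blk 22 [307. 246.] stand [  74.1 -220.5] z 79.0
  handle phi 0.412 through [  60.75438 -186.85138]
0.32 0 [  79.5 -159. ]
0.2 0 [  60.1 -167.2]
0.1 0 [  43.2 -172.2]
0 0 [  26.  -175.5]
-0.1 0 [   8.5 -177.1]
-0.2 0 [  -9.1 -176.9]
-0.242 0 [ -16.4 -176.3]
-0.242 0.1 [ -29.  -175.1]
-0.242 0.2 [ -41.4 -172.6]
```

Contact is nearly made with the handle undisturbed. Now swinging it clockwise, the finger turning with it.

Request:
{"op": "drive_tool", "data": {
  "rows": [-0.004,0,0.003,0,-1,-0.007,0.0008,0,2.3,-1,-0.007,0.0008,0,2.3,-1,-0.007,0.0008,0,2.3,-1,-0.007,0.0008,0,2.3,-1,-0.007,0.0008,0,2.3,-1,-0.007,0.0008,0,2.3,-1,-0.007,0.0008,0,2.3,-1,-0.007,0.0008,0,2.3,-1,-0.007,0.0008,0,2.3,-1,-0.007,0.0008,0,2.3,-1,0,0,0,0,-1]
}}

```text
time: 16.65
tool_pos: [521.6, -19.6, 17.3]
tool_rot: [3.125, -0.319, -0.001]
ft_force: [-0.6, 0.1, -0.3]
grip_width: -0.3
```

```bash
python3 - <<'E'
from h import *
st=env.sense(); print(st['time'],yaw(st)-Y,st['ft_force'],st['moment'],tost(st['tool_pos']),st['tool_pos'])
wrench('side');wrench('scene')
E
```

```text
16.65 -0.0884804048690692 [-0.6094166   0.13970461 -0.27323145] [0.00415776 0.00874188 0.05098001] [   6.04643185 -182.0820206 ] [521.61318499 -19.57313761  17.34140052]
side red 115 [271. 265.] stand [ -7.1 -45.3] z 89.0
side yel 18 [292. 221.] stand [ -27.2 -221.1] z 85.0
side yel 37 [281. 244.] stand [ -16.  -126.6] z 86.0
side yel 52 [263. 278.] stand [-0.2  1.1] z 91.0
side blk 183 [287. 232.] stand [ -21.6 -174.8] z 86.0
side blk 14 [276. 232.] stand [   5.3 -167.8] z 85.0
side blk 11 [281. 247.] stand [ -19.  -117.1] z 84.0
  handle phi -0.103 through [ -20.797056 -171.09349 ]
scene red 105 [327. 188.] stand [  4.  -56.4] z 89.0
scene yel 24 [341. 176.] stand [ 4.9 -4.5] z 92.0
scene yel 42 [277. 225.] stand [ -13.6 -224.9] z 85.0
scene blk 22 [281. 224.] stand [ -10.4 -215.3] z 83.0
scene blk 13 [274. 227.] stand [ -18.7 -230.6] z 78.0
  handle phi -0.693 through [ -10.559673 -215.01407 ]
```

Request:
{"op": "drive_tool", "data": {
  "rows": [-0.006,0.0007,0,2,-1,-0.006,0.0007,0,2,-1,-0.006,0.0007,0,2,-1,-0.005,0.0005,0,1.6,-1,0,0,0,0,-1]
}}

```text
time: 17.25
tool_pos: [498.4, -16.4, 17.3]
tool_rot: [3.097, -0.525, -0.003]
ft_force: [-0.9, 0.0, -0.8]
grip_width: 0.2
```

Request:
{"op": "drive_tool", "data": {
  "rows": [-0.004,0.0005,0,1.5,-1,-0.004,0.0005,0,1.5,-1,0,0,0,0,-1]
}}

```text
time: 17.55
tool_pos: [495.4, -15.8, 18.0]
tool_rot: [-3.082, 0.608, -0.011]
ft_force: [9.7, -3.8, -6.2]
grip_width: 0.6
```

```bash
python3 - <<'E'
from h import *
st=env.sense(); print(st['time'],yaw(st)-Y,st['ft_force'],st['moment'],tost(st['tool_pos']),st['tool_pos'])
wrench('side')
E
```

```text
17.55 -0.27435560407269965 [ 9.66252828 -3.80833729 -6.24787278] [-8.91625771e-01 -1.93252813e+00 -1.02212392e-03] [ -20.44092159 -181.32495611] [495.38765687 -15.7817376   17.99837497]
side red 118 [274. 266.] stand [-14.6 -42.9] z 89.0
side yel 19 [304. 224.] stand [ -58.6 -214.8] z 86.0
side yel 36 [289. 246.] stand [ -35.7 -121.4] z 86.0
side yel 53 [263. 278.] stand [0.1 1.8] z 92.0
side blk 202 [297. 235.] stand [ -46.9 -168.1] z 85.0
side blk 11 [286. 233.] stand [ -20.3 -167.1] z 87.0
side blk 13 [288. 249.] stand [ -36.9 -110.9] z 82.0
  handle phi -0.234 through [ -46.589024 -164.7515  ]
```

Handle φ≈−0.24 with about 10–12 N: the nut is tight. Pushing on slowly through the click.

Request:
{"op": "drive_tool", "data": {
  "rows": [-0.004,0.0005,0,1.7,-1,-0.004,0.0005,0,1.7,-1,-0.004,0.0005,0,1.7,-1,-0.004,0.0005,0,1.7,-1,-0.003,0.0005,0,1.2,-1,0,0,0,0,-1]
}}

```text
time: 18.2
tool_pos: [477.2, -10.9, 18.0]
tool_rot: [3.032, -0.822, 0.011]
ft_force: [9.3, -7.2, -5.8]
grip_width: 0.0
```

```bash
python3 - <<'E'
from h import *
st=env.sense(); print(st['time'],yaw(st)-Y,st['ft_force'],st['moment'],tost(st['tool_pos']),st['tool_pos'])
wrench('side')
E
```

```text
18.2 -0.41479094338368117 [ 9.27295797 -7.16704955 -5.79420569] [-1.49091977 -1.88024133  0.0487272 ] [ -39.06281897 -178.56982853] [477.2049029  -10.90800718  18.00797272]
side red 119 [274. 266.] stand [-14.7 -43.2] z 89.0
side yel 21 [314. 227.] stand [ -85.2 -206.4] z 86.0
side yel 37 [293. 248.] stand [ -45.7 -116.5] z 85.0
side yel 53 [263. 278.] stand [0.2 1.4] z 91.0
side blk 220 [303. 238.] stand [ -63.7 -160.9] z 85.0
side blk 12 [291. 251.] stand [ -45.1 -108. ] z 83.0
  handle phi -0.372 through [ -63.615017 -157.09978 ]
```

The red joint stays put at (−14.7, −43). The handle went from −0.24 to −0.41, so the kink is about 0.15–0.17 — properly given and well short of 0.33. I'm stopping, backing off and rising.

Request:
{"op": "drive_tool", "data": {
  "rows": [0.006,0,0,0,-1,0.008,0,0,0,-1,0.01,0,0,0,-1,0.01,0,0,0,-1,0,0,-0.02,0,-1,0,0,-0.04,0,-1,0,0,-0.04,0,-1,0,0,-0.04,0,-1,0,0,-0.04,0,-1,0,0,-0.04,0,-1,0,0,-0.03,0,-1,-0.03,0,0,0,-1,-0.04,0,0,0,-1,-0.04,0,0,0,-1,0,0,0,0,-1]
}}

```text
time: 19.75
tool_pos: [404.4, 31.4, 267.3]
tool_rot: [3.035, -0.812, -0.004]
ft_force: [0.3, 0.7, -0.4]
grip_width: -0.2
```

```bash
python3 - <<'E'
from h import *
st=env.sense(); print(st['time'],st['ft_force'],st['tool_pos'])
s=rim(st); wrench('wrist',st,s); t=wrench('side'); u=env.snapshot('scene'); wrench('scene',s=u)
save('k',np.hstack([cv2.resize(s['pixels'],(400,300)),cv2.resize(u['pixels'],(400,300))]))
E
```

```text
19.75 [ 0.31810092  0.69950179 -0.42415366] [404.36655723  31.3919801  267.26634071]
wrist red 561 [161. 122.] stand [-11.2 -51.3] z 90.0
wrist yel 179 [316. 119.] stand [ -77.3 -209.6] z 86.0
wrist yel 163 [228. 120.] stand [ -39.3 -119.1] z 86.0
wrist yel 228 [116. 130.] stand [ 0.5 -1.6] z 92.0
wrist blk 1675 [272. 120.] stand [ -59.1 -164.4] z 86.0
wrist blk 81 [222. 122.] stand [ -38.1 -112.1] z 86.0
  handle phi -0.387 through [ -58.096275 -161.97855 ]
side red 119 [274. 266.] stand [-14.6 -43.9] z 89.0
side yel 27 [313. 227.] stand [ -83.  -204.4] z 85.0
side yel 37 [293. 248.] stand [ -46.  -116.9] z 86.0
side yel 52 [263. 278.] stand [0.3 1. ] z 91.0
side blk 194 [304. 238.] stand [ -64.6 -159.8] z 85.0
side blk 12 [291. 250.] stand [ -45.2 -108.3] z 84.0
  handle phi -0.378 through [ -64.33235 -156.91777]
scene red 110 [325. 187.] stand [ -4.4 -56.3] z 88.0
scene yel 25 [341. 176.] stand [ 4.3 -5.1] z 92.0
scene yel 43 [299. 197.] stand [ -31.8 -122.9] z 85.0
scene yel 46 [263. 210.] stand [ -69.6 -213.4] z 86.0
scene blk 155 [282. 204.] stand [ -49.9 -169.9] z 83.0
  handle phi -0.401 through [ -48.022957 -169.21051 ]
```

View pics/k.png

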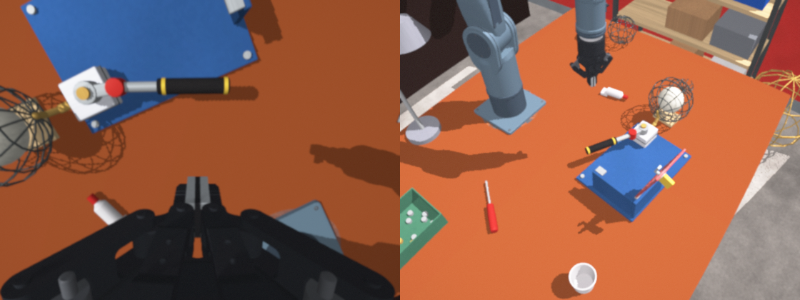

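```bash
python3 -c "
from bench import env
print(env.job_done())"
```

```text
the job is handed in; nothing more can be done
None
```

The job is done and handed in: the latch is unlocked, the panel is fully open, the nut is tight and the wrench's red joint has given. It took about 20 s, and the gripper is clear of everything.

**Last checks**
- **Latch:** I turned it until it hit its stop, where the moment reached 0.75 N m.
- **Panel:** the rim measured 1.90 rad before I let go and 1.905 rad afterwards. The final picture still shows it open.
- **Nut:** the wrench head points at −0.23 rad in the wrist view, against −0.24 for tight.
- **Kink:** the handle points at about −0.40 rad, so the kink is about 0.16 rad, inside the 0.07 to 0.33 range. It stayed bent after I let go.
- **Other items:** the robot did not go near the glue tube, cup or screwdriver. They look unmoved in the last picture, but I did not measure them.

**What went wrong or disagreed**
- **Fingertips:** they sit about 42 mm above the reported tool point. The first grip closed in the air above the latch, and I corrected for this using the cameras.
- **Panel opening:** I first planned the arc with the wing on the wrong side of the panel. That briefly pressed the tool with about 48 N at the wrist, near upright. I could not tell whether the fingers or the gripper's body took that load, so the 40 N body limit may have been passed. I then released, re-gripped and opened the panel along the correct arc with low forces.

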